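# Sort full and empty fragrance jars by heft into a covered case

### The job

The scale's battery is flat, so sort the amber jars by heft: first move the candle tin off the dust cover onto the cork coaster, then swing the cover fully open to its stop. Lift each jar to feel whether it is full or empty, stand every full jar in the case and every empty one in the white tray, then swing the cover fully shut again. Everything ends upright, and the other things on the table stay where they are.

Things in the scene. Friction and masses are not known exactly. Their poses are not given: they have to be found in the camera images.
- case: open plywood stock case fixed to the table, outside 140 mm (its x) by 218 mm (its y) by 72 mm high, walls and floor 6 mm, so the inner floor is 6 mm above its underside and the well is 128 by 206 mm, 66 mm deep: room for three jars in a row along its y, about 66 mm apart. Origin at the centre of its underside, x roughly away from the robot
- cover (a joint): aluminium dust cover over the case, a flat plate 147 by 225 mm, 6 mm thick, its top 80 mm above the table, turning level on one upright pin at the case's far left corner. Angle in rad: 0 fully shut over the case (stop), growing as it swings counter-clockwise seen from above, towards the far side; 1.65 fully open against its stop. Light friction (about 0.12 N m); it stays where it is left. It starts a little ajar
- cover_knob (a point): centre of the top of the cover's round black knob, 22 mm diameter, standing 35 mm up from the plate (115 mm above the table); 158 mm from the pin
- cover_pin (a point): the cover's pivot pin at the height of the cover's top; fixed
- tray: white returns tray fixed to the table, 130 mm (its x) by 160 mm (its y), walls 5 mm thick and 20 mm high, floor 5 mm thick; origin at the centre of its underside. Room for two jars side by side along its y
- coaster: round cork coaster fixed to the table, 100 mm diameter, 5 mm thick; origin at the centre of its underside
- tin: lidded steel candle tin, 58 mm diameter, 50 mm high, 110 to 230 g, upright; origin at the centre of its underside. It starts on top of the dust cover
- jar1: squat round jar of amber glass with a flush black lid, upright, 56 mm diameter and 62 mm high overall; origin at the centre of its underside, z up. All jars look alike: a full one weighs 250 to 290 g, an empty one 90 to 110 g, which only lifting shows. There are three to five jars; this one may be absent
- jar2: squat round jar of amber glass with a flush black lid, upright, 56 mm diameter and 62 mm high overall; origin at the centre of its underside, z up. All jars look alike: a full one weighs 250 to 290 g, an empty one 90 to 110 g, which only lifting shows. There are three to five jars; this one may be absent
- jar3: squat round jar of amber glass with a flush black lid, upright, 56 mm diameter and 62 mm high overall; origin at the centre of its underside, z up. All jars look alike: a full one weighs 250 to 290 g, an empty one 90 to 110 g, which only lifting shows. There are three to five jars; this one may be absent
- jar4: squat round jar of amber glass with a flush black lid, upright, 56 mm diameter and 62 mm high overall; origin at the centre of its underside, z up. All jars look alike: a full one weighs 250 to 290 g, an empty one 90 to 110 g, which only lifting shows. There are three to five jars; this one may be absent
- jar5: squat round jar of amber glass with a flush black lid, upright, 56 mm diameter and 62 mm high overall; origin at the centre of its underside, z up. All jars look alike: a full one weighs 250 to 290 g, an empty one 90 to 110 g, which only lifting shows. There are three to five jars; this one may be absent
- dropper1: bystander, to be left alone: small amber dropper bottle, 32 mm diameter, 66 mm high; origin under its centre
- dropper2: bystander, to be left alone: small amber dropper bottle, 32 mm diameter, 66 mm high; origin under its centre
- dropper3: bystander, to be left alone: small amber dropper bottle, 32 mm diameter, 66 mm high; origin under its centre
- votive: bystander, to be left alone: clear glass votive cup, 68 mm diameter, 65 mm high; origin under its centre
- jug: bystander, to be left alone: steel jug with a handle, 84 mm diameter, 100 mm high; origin under its centre
- salve: bystander, to be left alone: flat aluminium tin, 50 mm diameter, 20 mm high; origin under its centre
- spatula: bystander, to be left alone: spatula lying flat, 190 mm long; origin under its middle
There are look-alikes about, which are no part of the job. What is shaped like the jar1 but blue is not meant. Of the things shaped like the coaster, the cork one is meant.

How it is judged:
By the outcome, as a careful person would: the job done as asked, in the order asked, and still so for the second after the job is handed in, with the robot touching nothing.
Of jar1, jar2, jar3, jar4, jar5 only 3 to 5 are there at a start; the rules pass over those that are not, and their reading is None.
At some moment in a run one of jar1, jar2, jar3, jar4, jar5 may be knocked a few centimetres aside while the robot is not near it.
It also fails if it takes over 210 s, if anything falls off the work surface, if the arm or the gripper's body presses on something with over 40 N, if the wrist force passes 120 N, or if a joint passes its speed limit or range.

### The arm

A 6-joint arm with a two-finger parallel gripper is mounted at the origin on the work surface. World frame = base frame: x ahead of the robot, y to its left, z up, the work surface at z = 0. Lengths are in mm, angles in rad, forces in N, time in s.
With the tool pointing down it reaches from about 350 to 975 mm from the base axis. Payload 7.1 kg.
Tool frame: the origin (TCP) lies at the centre of the arm's flange, where the gripper is bolted on; the fingertips stand 182 mm ahead of it and the grasp point (between the pads) lies 163 mm ahead of it; z points along the fingers, y is the line along which they close (so a half turn about z gives the same grasp; the last joint's range is limited). The gripper opens to 88 mm and grips with 3 to 60 N. Pads are 20 mm wide; open, the fingers measure 115 mm over their backs; the gripper's body (75 mm by 178 mm) begins 61 mm behind the grasp point.
Start: joints at [-1.254, 0.423, 1.63, -0, 1.089, -0.019], TCP at [205.97, -590.07, 404.675] pointing down, gripper open.
Joint ranges: [-3, 3], [-0.9, 2.11], [0.09, 2.58], [-1.31, 4.45], [0.11, 2.69], [-2.54, 2.54]. Speed limits (rad/s): [2.39, 2.39, 3.01, 3.14, 3.14, 3.14].

### API

Orientations are given as a rotation vector (axis times angle).
In Python, from workcell import readout, get_image, ctrl gives the robot as it stands.
- The arm moves only by the tool step_arm, never from a script. Its argument "targets" is a list that holds one entry, the list of rows, each a list of 7 numbers: the shift along the world's x, y, z as a fraction of full scale, then the turn, a rotation vector about the world's x, y, z as a fraction of full scale, then the opening, from 0 (shut) to 1 (fully open). In form: [[[dx, dy, dz, wx, wy, wz, claw], ...]]. A call has exactly 5 rows; each row shifts and turns the commanded pose from where the row before left it; what a row does not reach is not made up. Full scale, the value 1, is 0.05 m for a shift and 4 degrees for a turn. A row lasts 1/8 s, in which the tool goes at most 62.5 mm and 10.7 degrees, less where a joint would pass 70% of its speed; a pose out of reach is approached as far as the arm can. A call with a number of a shift or a turn outside -1 to 1 is refused whole. A call with a gripper value outside its range is refused whole. The fingers move at their own pace and stop on an object; the grip force is fixed at half the most. Time passes only in rows, so rows that do not move let the fingers close, or fill a call up. It gives the time, the measured TCP pose, the force, the opening and the grip force at its end, in the units of the state.
- readout.get_obs(): the state, without advancing time (a new reading comes with each control period).
- get_image(name): name is "scene" or "top" or "wrist"; returns a dict with "pixels" (480x640x3 uint8, red, green, blue), "intrinsics" (3x3 intrinsics, pixels), "extrinsics" (4x4, takes a point from world to camera coordinates). Camera axes: x right, y down, z forward; pixel columns grow to the right and rows downward; lengths in mm; the calibration is good to about 2 mm. The wrist camera is an equidistant fisheye: a pixel r from the principal point sees the ray r / f radians off the axis. A picture is of the moment at which its call begins. There is no depth.
- ctrl.close_job(): hands the job in; it is judged then, once.
The state is a dict: "t": time; "qpos": joint angles; "qvel": joint speeds; "joint_torque": joint torques, N m; "ee_pos": TCP position; "orientation": TCP orientation; "ft_force": force on the tool from outside, world axes, zero at the start; "moment": the same for the moment, N m; "width": finger opening in mm; "grasp_force": force on a finger pad.
Only numpy, scipy, OpenCV 4.12 (cv2) and the standard library are available. Lean on these libraries where they do the work, as an engineer would, in place of code of your own. Each camera call takes 0.05 s, during which the arm holds its last target. There are 200 camera calls.

## Working session

There is one attempt and no reset: what is moved stays moved. The work goes in short steps, Python scripts to look and compute and a tool call to move; the robot and the scene stay as the last step left them, time stands still between calls to the robot, and variables do not carry over. Pictures are saved under pics/ and viewed, at most 14 in all, crops included, and the job is handed in when it is done.

Besides the shell and the picture viewer there is one more tool, called after "Call:" in YAML: its name, and indented under it one key for each argument. step_arm: Moves the arm, as the interface text tells. Shift numbers are shares of 0.05 m and turn numbers shares of 4 degrees, none past 1 either way. Its arguments: {"type":"object","properties":{"targets":{"type":"array"}},"required":["targets"]}

```bash
mkdir -p pics; ls
cat > h.py <<'E'
import numpy as np, cv2
from workcell import readout, get_image, ctrl
def snap(n,f):
    d=get_image(n); cv2.imwrite(f'pics/{f}.png',d['pixels'][:,:,::-1]); np.savez(f'pics/{f}.npz',**{k:np.array(v) for k,v in d.items()}); return d
def load(f): return dict(np.load(f'pics/{f}.npz'))
def ray(d,u,v,z,fish=False):
    K=np.array(d['intrinsics']);T=np.array(d['extrinsics']);R=T[:3,:3];c=-R.T@T[:3,3]
    x=(u-K[0,2])/K[0,0];y=(v-K[1,2])/K[1,1]
    if fish:
        r=np.hypot(x,y)+1e-9; p=np.array([x/r*np.sin(r),y/r*np.sin(r),np.cos(r)])
    else: p=np.array([x,y,1])
    w=R.T@p; return c+w*(z-c[2])/w[2]
E
python3 - <<'E'
from h import *
for n in ('scene','top','wrist'):
    d=snap(n,n+'0'); T=np.array(d['extrinsics']); print(n,-T[:3,:3].T@T[:3,3],T[2,:3],np.array(d['intrinsics']).round(1).tolist())
print(readout.get_obs())
E
```

```text
pics
scene [ 1443.89091257 -1058.33755817  1046.49745973] [-0.53649896  0.63166864 -0.55961022] [[597.1, 0.0, 310.1], [0.0, 597.1, 238.6], [0.0, 0.0, 1.0]]
top [ 326.75434144    5.76792755 1399.57333197] [ 0.18883481 -0.02079666 -0.98178863] [[609.6, 0.0, 320.5], [0.0, 609.6, 244.6], [0.0, 0.0, 1.0]]
wrist [ 271.91962459 -567.03756914  383.31059641] [-0.24231973 -0.08443845 -0.96651503] [[371.6, 0.0, 318.0], [0.0, 371.6, 236.4], [0.0, 0.0, 1.0]]
{'t': 0.15, 'qpos': array([-1.25401109e+00,  4.23690284e-01,  1.63047908e+00, -1.55895714e-05,
        1.08859871e+00, -1.90399983e-02]), 'qvel': array([-0.00033481, -0.00304015, -0.00177776, -0.00169776, -0.00105763,
        0.00155687]), 'joint_torque': array([ 3.43854038e-05, -5.44982851e+01, -2.73918754e+01,  6.44370331e-02,
        2.04330019e-02, -6.85648138e-05]), 'ee_pos': array([ 205.90308316, -589.89272326,  404.07844338]), 'orientation': array([-3.09626260e+00, -5.24854974e-01,  2.95196593e-04]), 'ft_force': array([-0.52092605, -0.34624988, -0.19210637]), 'moment': array([ 0.06025612, -0.03067746, -0.01090434]), 'grasp_force': 0.0, 'width': 87.57253153615508}
```

View pics/top0.png

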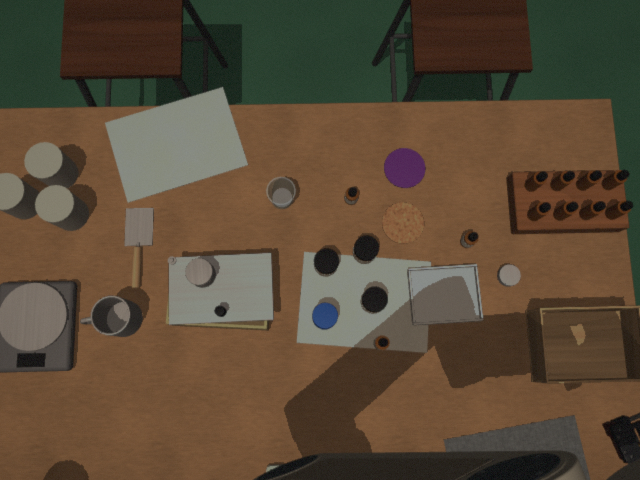

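View pics/scene0.png

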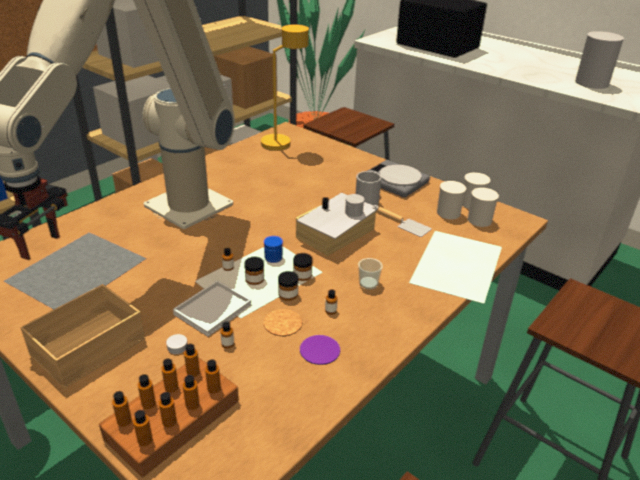

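The top view shows three amber jars with black lids at (326,260), (367,248) and (374,299). The blue look-alike is at (325,315). Droppers are at (352,195), (470,238) and (383,342), the cork coaster is at (403,222) and its purple decoy at (404,168). The tin is at (200,270) on the cover; the steel jug (113,316) and salve (509,274) could be mistaken for it but aren't. The cover knob is at (221,311), the pin near (172,260) and the tray at (445,294). The scene view shows the same three jars.

Run:
```python
from h import *
d=load('top0'); im=d['pixels']; hsv=cv2.cvtColor(im,cv2.COLOR_RGB2HSV)
dark=(hsv[:,:,2]<50).astype(np.uint8)
def comp(m,u,v,w=30):
    n,l,s,c=cv2.connectedComponentsWithStats(m.astype(np.uint8))
    for i in range(1,n):
        if s[i,4]>30 and abs(c[i][0]-u)<w and abs(c[i][1]-v)<w: yield c[i].round(1),s[i].tolist()
for nm,u,v,z in [('jA',326,260,62),('jB',367,248,62),('jC',374,299,62),('knob',221,311,115)]:
    for c,s in comp(dark,u,v,12): print(nm,c,s,ray(d,*c,z).round(1))
cork=(hsv[:,:,0]<20)&(hsv[:,:,2]>150)
for c,s in comp(cork,403,222,12): print('cork',c,s,ray(d,*c,5).round(1))
m=cv2.medianBlur(im,3)
print('tin guess',ray(d,200,270,130)); print('pin',ray(d,172,260,80)); print('cork guess',ray(d,403,222,5))
for n,uv in dict(t1=(409,268),t2=(478,265),t3=(482,321),t4=(413,325)).items(): print(n,ray(d,*uv,20).round(0))
for n,uv in dict(c1=(168,257),c2=(271,253),c3=(273,322),c4=(168,325)).items(): print(n,ray(d,*uv,80).round(0))
a=cv2.resize(im[230:350,150:310],None,fx=5,fy=5,interpolation=cv2.INTER_CUBIC)
cv2.imwrite('pics/cropA.png',a[:,:,::-1])
b=cv2.resize(im[180:360,295:495],None,fx=3.3,fy=3.3,interpolation=cv2.INTER_CUBIC)
cv2.imwrite('pics/cropB.png',b[:,:,::-1])
```

```text
jA [326.2 260.7] [314, 248, 25, 26, 500] [547.3 -34.3  62. ]
jB [365.9 247.7] [354, 235, 25, 26, 505] [ 574.8 -123.8   62. ]
jC [374.2 299. ] [362, 287, 25, 25, 506] [ 459.6 -137.7   62. ]
knob [220.1 310.6] [215, 306, 11, 10, 89] [437.4 192.6 115. ]
tin guess [522.11140083 232.96754175 130.        ]
pin [553.24201321 303.17813462  80.        ]
cork guess [ 644.96513536 -219.11597967    5.        ]
t1 [ 533. -225.   20.]
t2 [ 537. -385.   20.]
t3 [ 408. -384.   20.]
t4 [ 403. -227.   20.]
c1 [560. 312.  80.]
c2 [564.  87.  80.]
c3 [413.  84.  80.]
c4 [412. 309.  80.]
```

View pics/cropA.png

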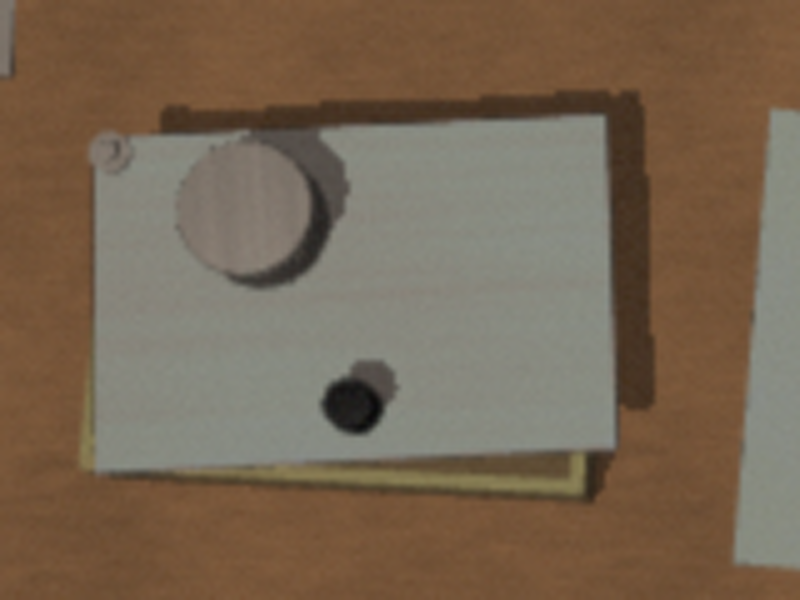

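View pics/cropB.png

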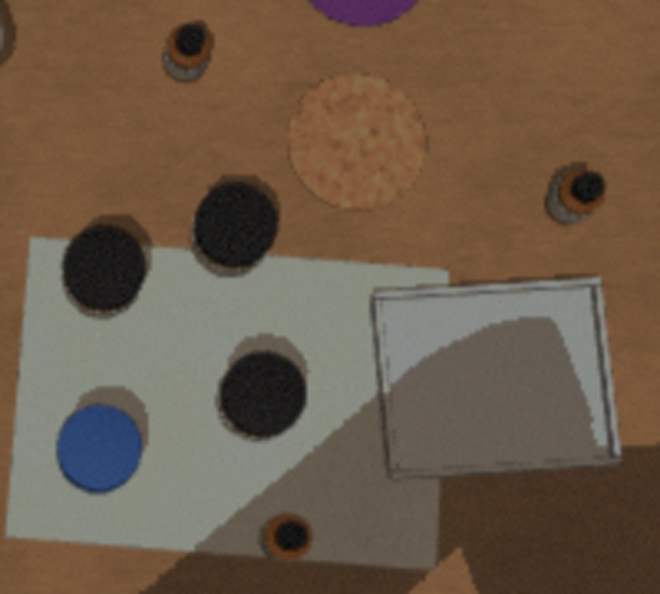

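Crop A shows the tin top at full-image pixel (199,271.6), the pin at (172,260.4) and the knob at (220.4,311). Crop B confirms three black-lidded amber jars, one blue one and the cork coaster at (403.5,222.4). So I take the steel tin, the cork coaster and the jars at A, B and C.

Run:
```python
from h import *
d=load('top0')
for n,u,v,z in [('tin',199,271.6,130),('pin',172,260.4,85),('knob',220.4,311,115),('cork',403.5,222.4,5),('caseBR',267,328.4,72),('caseBL',166.5,323,72),('blue',325,315,62),('drop',383,342,66),('drop',470,237,66),('drop',352,191,66),('jugtop',112,316,100),('votive',281,188,65),('spatend',135,285,5),('spatTop',138,210,5)]: print(n,ray(d,u,v,z).round(0))
print(readout.get_obs()['ee_pos'])
```

```text
tin [519. 235. 130.]
pin [552. 302.  85.]
knob [437. 192. 115.]
cork [ 644. -220.    5.]
caseBR [400.  98.  72.]
caseBL [417. 314.  72.]
blue [427. -29.  62.]
drop [ 366. -152.   66.]
drop [ 593. -358.   66.]
drop [706. -97.  66.]
jugtop [433. 422. 100.]
votive [716.  64.  65.]
spatend [510. 403.   5.]
spatTop [687. 402.   5.]
[ 205.90308316 -589.89272326  404.07844338]
```

Call:
step_arm:
  targets:
    - [[0.35,0.93,0,0,0,1,1],[0.35,0.93,0,0,0,1,1],[0.35,0.93,0,0,0,1,1],[0.35,0.93,0,0,0,1,1],[0.35,0.93,0,0,0,1,1]]

```text
t: 0.78
ee_pos: [293.7, -356.0, 404.6]
orientation: [-2.958, -1.058, -0.0]
ft_force: [1.5, -0.1, -0.1]
width: 87.8
grasp_force: 0.0
```

Call:
step_arm:
  targets:
    - [[0.37,1,0,0,0,1,1],[0.37,1,0,0,0,1,1],[0.37,1,0,0,0,1,1],[0.37,1,0,0,0,1,1],[0.37,1,0,0,0,1,1]]

```text
t: 1.4
ee_pos: [386.2, -105.9, 404.8]
orientation: [2.729, 1.555, 0.001]
ft_force: [1.0, 0.3, -0.4]
width: 87.8
grasp_force: 0.0
```

Call:
step_arm:
  targets:
    - [[0.38,1,0,0,0,1,1],[0.38,1,0,0,0,1,1],[0.38,1,0,0,0,1,1],[0.38,1,0,0,0,1,1],[0.38,1,0,0,0,1,1]]

```text
t: 2.02
ee_pos: [481.3, 144.3, 404.6]
orientation: [2.417, 2.006, -0.0]
ft_force: [0.5, 0.5, 0.1]
width: 87.6
grasp_force: 0.0
```

Call:
step_arm:
  targets:
    - [[0.38,0.9,-0.4,0,0,1,1],[0.3,0.9,-0.4,0,0,0.6,1],[0,0,0,0,0,0,1],[0,0,0,0,0,0,1],[0,0,0,0,0,0,1]]

```text
t: 2.65
ee_pos: [514.8, 231.4, 365.3]
orientation: [2.306, 2.134, 0.0]
ft_force: [0.3, 0.1, -0.8]
width: 88.1
grasp_force: 0.0
```

Run:
```python
from h import *
snap('wrist','w1')
```

```text
(no output)
```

View pics/w1.png

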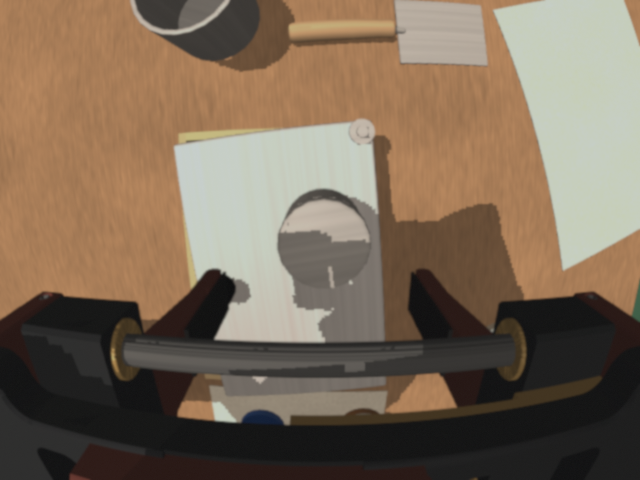

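The wrist view shows the tin's top disc centred near (324,244), the pin at (361,131), and the open fingers on either side of it.

Run:
```python
from h import *
d=load('w1')
for n,u,v,z in [('tin',324,244,130),('tinL',278,244,130),('tinR',370,244,130),('pin',361,131,85)]: print(n,ray(d,u,v,z,True).round(0))
```

```text
tin [519. 239. 130.]
tinL [492. 241. 130.]
tinR [547. 237. 130.]
pin [551. 305.  85.]
```

Call:
step_arm:
  targets:
    - [[0.08,0.12,-0.5,0,0,0,1],[0,0,-0.7,0,0,0,1],[0,0,-0.6,0,0,0,1],[0,0,-0.05,0,0,0,1],[0,0,0,0,0,0,0]]

```text
t: 3.32
ee_pos: [519.4, 238.1, 273.2]
orientation: [2.305, 2.134, 0.002]
ft_force: [-0.2, -0.2, 0.2]
width: 81.4
grasp_force: 0.0
```

Call:
step_arm:
  targets:
    - [[0,0,0,0,0,0,0],[0,0,0,0,0,0,0],[0,0,0,0,0,0,0],[0,0,0,0,0,0,0],[0,0,0,0,0,0,0]]

```text
t: 3.95
ee_pos: [519.2, 238.5, 273.1]
orientation: [2.304, 2.135, 0.002]
ft_force: [-1.4, -0.3, 7.1]
width: 57.6
grasp_force: 30.0
```

Call:
step_arm:
  targets:
    - [[0,0,0.3,0,0,0,0],[0,0,0.5,0,0,0,0],[0,0,0.4,0,0,0,0],[0.25,-0.5,0,0,0,0,0],[0.25,-0.96,0,0,0,0,0]]

```text
t: 4.58
ee_pos: [544.3, 165.8, 333.5]
orientation: [2.301, 2.138, 0.003]
ft_force: [0.0, 0.7, -1.3]
width: 57.5
grasp_force: 30.0
```

Call:
step_arm:
  targets:
    - [[0.25,-0.96,0,0,0,0,0],[0.25,-0.96,0,0,0,0,0],[0.25,-0.96,0,0,0,0,0],[0.25,-0.96,0,0,0,0,0],[0.25,-0.96,0,0,0,0,0]]

```text
t: 5.2
ee_pos: [606.7, -76.2, 333.0]
orientation: [2.304, 2.135, 0.001]
ft_force: [0.6, 0.2, -0.5]
width: 57.6
grasp_force: 30.0
```

Call:
step_arm:
  targets:
    - [[0.25,-0.96,0,0,0,0,0],[0.25,-0.96,0,0,0,0,0],[0.25,-0.6,0,0,0,0,0],[0,-0.4,0,0,0,0,0],[0,0,0,0,0,0,0]]

```text
t: 5.82
ee_pos: [643.4, -221.3, 332.3]
orientation: [-2.306, -2.133, 0.0]
ft_force: [0.2, 0.0, -1.7]
width: 57.6
grasp_force: 30.0
```

Run:
```python
from h import *
print(readout.get_obs()['ft_force'])
snap('wrist','w2')
```

```text
[ 0.2451523   0.02971986 -1.70868835]
```

View pics/w2.png

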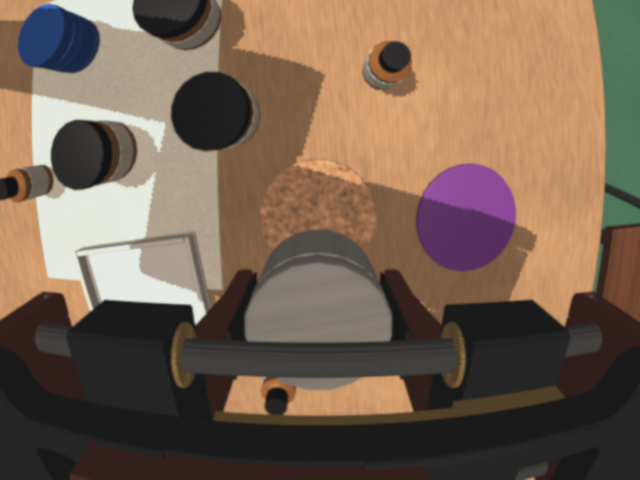

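The wrist view shows the cork coaster at about (319,214), partly behind the held tin. Jar B is at (211,111) and jar C at (83,154); the purple decoy is at (466,217).

Run:
```python
from h import *
d=load('w2')
for n,u,v,z in [('L',261,214,5),('R',377,214,5),('T',319,158,5),('B',211,111,62),('C',83,154,62),('A',172,12,62)]: print(n,ray(d,u,v,z,True).round(0))
```

```text
L [ 596. -210.    5.]
R [ 694. -218.    5.]
T [ 649. -167.    5.]
B [ 578. -125.   62.]
C [ 469. -139.   62.]
A [553. -46.  62.]
```

Call:
step_arm:
  targets:
    - [[0.02,0.06,-0.5,0,0,0,0],[0,0,-0.9,0,0,0,0],[0,0,-0.8,0,0,0,0],[0,0,-0.3,0,0,0,0],[0,0,-0.14,0,0,0,0]]

```text
t: 6.5
ee_pos: [645.1, -216.7, 200.1]
orientation: [-2.303, -2.136, 0.0]
ft_force: [-0.8, -0.2, -1.5]
width: 58.0
grasp_force: 30.0
```

Call:
step_arm:
  targets:
    - [[0,0,-0.03,0,0,0,0],[0,0,0,0,0,0,0.4],[0,0,0,0,0,0,1],[0,0,0,0,0,0,1],[0,0,0,0,0,0,1]]

```text
t: 7.12
ee_pos: [645.1, -217.7, 199.1]
orientation: [2.304, 2.135, 0.0]
ft_force: [0.5, -0.4, 0.4]
width: 84.2
grasp_force: 0.0
```

Call:
step_arm:
  targets:
    - [[0,0,0,0,0,0,1],[0,0,0.5,0,0,0,1],[0,0,1,0,0,0,1],[-0.3,0.7,0.8,0,0,0,0.6],[-0.5,1,0.3,0,0,0,0]]

```text
t: 7.75
ee_pos: [605.7, -132.8, 331.6]
orientation: [2.303, 2.13, 0.005]
ft_force: [0.6, 1.1, 0.2]
width: 71.5
grasp_force: 0.0
```

Call:
step_arm:
  targets:
    - [[-0.48,0.93,0,0,0,0,0.38],[-0.48,0.93,0,0,0,0,0.38],[-0.48,0.93,0,0,0,0,0.38],[-0.48,0.93,0,0,0,0,0.38],[-0.48,0.93,0,0,0,0,0.38]]

```text
t: 8.38
ee_pos: [484.1, 101.2, 328.9]
orientation: [2.304, 2.135, 0.001]
ft_force: [0.4, 0.9, 0.1]
width: 33.3
grasp_force: 0.0
```

Call:
step_arm:
  targets:
    - [[-0.48,0.8,0,0,0,0,0.38],[-0.48,0,0,0,0,0,0.38],[0,0,0,0,0,0,0.38],[0,0,0,0,0,0,0.38],[0,0,0,0,0,0,0.38]]

```text
t: 9.0
ee_pos: [438.0, 139.6, 328.8]
orientation: [2.305, 2.134, 0.001]
ft_force: [0.1, 0.5, -0.1]
width: 33.2
grasp_force: 0.0
```

Run:
```python
from h import *
snap('wrist','w3')
```

```text
(no output)
```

View pics/w3.png

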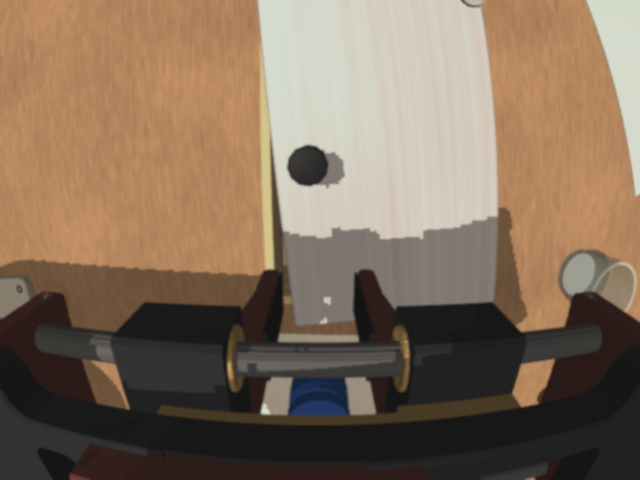

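The wrist view shows the bare cover and its knob top at (308,164). The fingers stand short of it at y≈140.

Run:
```python
from h import *
d=load('w3'); k=ray(d,308,164,115,True); print(k)
p=np.array([552,303.5]); r=k[:2]-p; a=np.arctan2(r[1],r[0]); R=158; print(np.hypot(*r),np.degrees(a))
prev=k[:2]
for i in range(1,17):
    q=p+R*np.array([np.cos(a+i*.1),np.sin(a+i*.1)]); print(i,q.round(0),((q-prev)/50).round(2)); prev=q
```

```text
[437.48400225 196.89392462 115.        ]
156.45692393957103 -137.04869645196914
1 [448. 185.] [ 0.2  -0.24]
2 [460. 175.] [ 0.25 -0.2 ]
3 [473. 166.] [ 0.27 -0.17]
4 [487. 159.] [ 0.28 -0.14]
5 [502. 154.] [ 0.29 -0.11]
6 [517. 149.] [ 0.3  -0.08]
7 [533. 147.] [ 0.31 -0.05]
8 [549. 146.] [ 0.32 -0.02]
9 [564. 146.] [0.32 0.01]
10 [580. 148.] [0.31 0.04]
11 [595. 152.] [0.31 0.07]
12 [610. 157.] [0.3 0.1]
13 [625. 163.] [0.29 0.13]
14 [638. 171.] [0.27 0.16]
15 [651. 181.] [0.26 0.19]
16 [663. 191.] [0.24 0.21]
```

Call:
step_arm:
  targets:
    - [[0,0.6,0,0,0,0,0.38],[0,0.52,-0.2,0,0,0,0.38],[0,0,-0.5,0,0,0,0.38],[0,0,-0.5,0,0,0,0.38],[0,0,0,0,0,0,0.38]]

```text
t: 9.68
ee_pos: [436.8, 195.5, 267.3]
orientation: [-2.304, -2.134, 0.005]
ft_force: [0.4, -0.4, 0.1]
width: 33.3
grasp_force: 0.0
```

Call:
step_arm:
  targets:
    - [[0.2,-0.22,0,0,0,0,0.38],[0.25,-0.2,0,0,0,0,0.38],[0.27,-0.17,0,0,0,0,0.38],[0.28,-0.14,0,0,0,0,0.38],[0.29,-0.11,0,0,0,0,0.38]]

```text
t: 10.3
ee_pos: [502.9, 153.3, 269.0]
orientation: [2.305, 2.134, 0.002]
ft_force: [-1.8, -0.3, 0.8]
width: 33.3
grasp_force: 0.7
```

Call:
step_arm:
  targets:
    - [[0.3,-0.08,0,0,0,0,0.38],[0.31,-0.05,0,0,0,0,0.38],[0.32,-0.02,0,0,0,0,0.38],[0.32,0.01,0,0,0,0,0.38],[0.31,0.04,0,0,0,0,0.38]]

```text
t: 10.92
ee_pos: [580.6, 149.1, 268.6]
orientation: [2.304, 2.135, 0.0]
ft_force: [-1.1, -1.7, -0.4]
width: 33.5
grasp_force: 0.5
```

Call:
step_arm:
  targets:
    - [[0.31,0.07,0,0,0,0,0.38],[0.3,0.1,0,0,0,0,0.38],[0.29,0.13,0,0,0,0,0.38],[0.27,0.16,0,0,0,0,0.38],[0,0,0,0,0,0,0.38]]

```text
t: 11.55
ee_pos: [639.0, 172.8, 268.8]
orientation: [2.303, 2.135, 0.002]
ft_force: [0.5, 0.6, -0.1]
width: 33.0
grasp_force: 0.0
```

Call:
step_arm:
  targets:
    - [[0.13,0.09,0,0,0,0,0.38],[0.13,0.1,0,0,0,0,0.38],[0.12,0.1,0,0,0,0,0.38],[0.05,0.05,0,0,0,0,0.38],[0,0,0,0,0,0,0.38]]

```text
t: 12.18
ee_pos: [659.7, 189.2, 268.7]
orientation: [2.304, 2.135, 0.001]
ft_force: [-0.2, -0.0, -0.8]
width: 33.2
grasp_force: 0.0
```

Call:
step_arm:
  targets:
    - [[0.04,0.04,0,0,0,0,0.38],[0.04,0.04,0,0,0,0,0.38],[0,0,0,0,0,0,0.38],[0,0,0,0,0,0,0.38],[0,0,0,0,0,0,0.38]]

```text
t: 12.8
ee_pos: [663.5, 192.9, 268.8]
orientation: [2.304, 2.135, 0.0]
ft_force: [0.6, 0.1, -0.6]
width: 33.3
grasp_force: 0.0
```

Call:
step_arm:
  targets:
    - [[0.04,0.04,0,0,0,0,0.38],[0.04,0.04,0,0,0,0,0.38],[0,0,0,0,0,0,0.38],[0,0,0,0,0,0,0.38],[0,0,0,0,0,0,0.38]]

```text
t: 13.42
ee_pos: [665.7, 196.3, 267.9]
orientation: [-2.302, -2.133, 0.01]
ft_force: [-9.7, -4.1, 5.0]
width: 33.3
grasp_force: 4.4
```

Call:
step_arm:
  targets:
    - [[0.03,0.03,0,0,0,0,0.38],[0,0,0,0,0,0,0.38],[0.03,0.03,0,0,0,0,0.38],[0,0,0,0,0,0,0.38],[0,0,0,0,0,0,0.38]]

```text
t: 14.05
ee_pos: [667.0, 198.7, 267.2]
orientation: [-2.3, -2.131, 0.019]
ft_force: [-15.8, -6.9, 7.5]
width: 33.5
grasp_force: 8.1
```

Run:
```python
from h import *
d=snap('top','t1'); im=d['pixels']
a=cv2.resize(im[110:360,90:490],None,fx=2,fy=2,interpolation=cv2.INTER_CUBIC); cv2.imwrite('pics/t1c.png',a[:,:,::-1])
```

```text
(no output)
```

View pics/t1c.png

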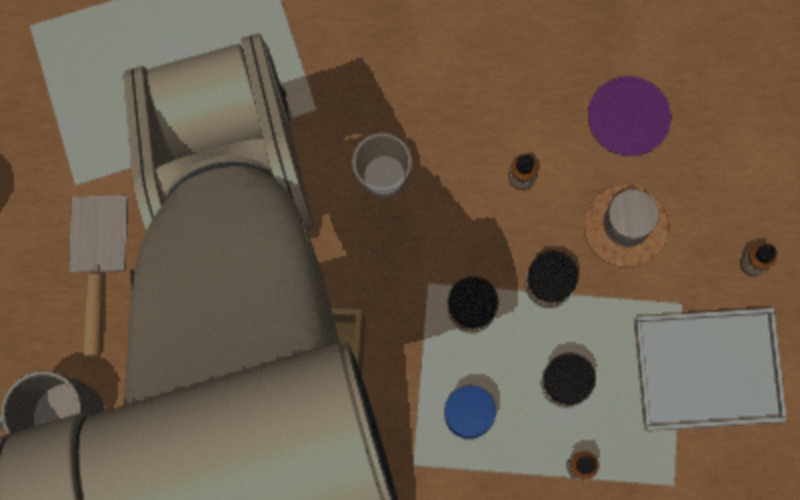

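The cover is at its stop: the force rises and motion ends. The top view shows the tin on the cork coaster and the jars unmoved.

Call:
step_arm:
  targets:
    - [[-0.1,-0.08,0,0,0,0,0.38],[0,0,0.2,0,0,0,0.38],[0,0,0.6,0,0,0,0.38],[0,0,0.6,0,0,0,0.6],[-0.4,-0.8,0,0,0,0,1]]

```text
t: 14.72
ee_pos: [647.8, 157.7, 343.0]
orientation: [2.298, 2.135, 0.013]
ft_force: [-0.1, -1.4, -0.2]
width: 49.8
grasp_force: 0.0
```

Call:
step_arm:
  targets:
    - [[-0.46,-0.92,0,0,0,0,1],[-0.46,-0.92,0,0,0,0,1],[-0.46,-0.92,0,0,0,0,1],[-0.46,-0.92,0,0,0,0,1],[0,0,0,0,0,0,1]]

```text
t: 15.35
ee_pos: [552.9, -30.5, 339.8]
orientation: [2.307, 2.13, 0.001]
ft_force: [-0.5, 0.2, -0.4]
width: 87.7
grasp_force: 0.0
```

Call:
step_arm:
  targets:
    - [[-0.1,-0.08,-0.6,0,0,0,1],[0,0,-0.8,0,0,0,1],[0,0,-0.8,0,0,0,1],[0,0,-0.42,0,0,0,1],[0,0,0,0,0,0,0]]

```text
t: 15.98
ee_pos: [549.0, -31.3, 206.7]
orientation: [-2.303, -2.135, 0.001]
ft_force: [-0.3, 0.6, 0.3]
width: 81.5
grasp_force: 0.0
```

Call:
step_arm:
  targets:
    - [[0,0,0,0,0,0,0],[0,0,0,0,0,0,0],[0,0,0,0,0,0,0],[0,0,0,0,0,0,0],[0,0,0,0,0,0,0]]

```text
t: 16.6
ee_pos: [548.7, -32.0, 208.8]
orientation: [2.304, 2.135, 0.002]
ft_force: [-1.1, 1.6, 7.2]
width: 55.3
grasp_force: 30.0
```

Call:
step_arm:
  targets:
    - [[0,0,0.3,0,0,0,0],[0,0,0.7,0,0,0,0],[0,0,1,0,0,0,0],[0,0,0.5,0,0,0,0],[0,0,0,0,0,0,0]]

```text
t: 17.23
ee_pos: [549.0, -32.2, 335.3]
orientation: [2.302, 2.133, 0.005]
ft_force: [-0.3, -0.3, -2.8]
width: 55.8
grasp_force: 30.0
```

Call:
step_arm:
  targets:
    - [[0,0,0,0,0,0,0],[0,0,0,0,0,0,0],[0,0,0,0,0,0,0],[0,0,0,0,0,0,0],[0,0,0,0,0,0,0]]

```text
t: 17.85
ee_pos: [548.5, -32.1, 332.4]
orientation: [-2.304, -2.135, 0.001]
ft_force: [0.0, 1.0, -3.3]
width: 55.5
grasp_force: 30.0
```

Jar A reads about -3 N, so it's full and goes in the case.

Call:
step_arm:
  targets:
    - [[-0.3,0.8,0,0,0,0,0],[-0.3,0.9,0,0,0,0,0],[-0.3,0.9,0,0,0,0,0],[-0.3,0.9,0,0,0,0,0],[-0.2,0.5,0,0,0,0,0]]

```text
t: 18.48
ee_pos: [477.7, 169.8, 332.8]
orientation: [-2.303, -2.137, -0.001]
ft_force: [1.1, 0.6, -2.0]
width: 55.2
grasp_force: 30.0
```

Call:
step_arm:
  targets:
    - [[0,0,0,0,0,0,0],[0,0,0,0,0,0,0],[0,0,0,0,0,0,0],[0,0,0,0,0,0,0],[0,0,0,0,0,0,0]]

```text
t: 19.1
ee_pos: [478.6, 167.5, 332.7]
orientation: [-2.305, -2.134, 0.0]
ft_force: [-0.1, 0.5, -1.8]
width: 55.8
grasp_force: 30.0
```

Run:
```python
from h import *
print(readout.get_obs()['ft_force']);snap('wrist','w4')
```

```text
[-0.08060375  0.50670295 -1.80631758]
```

View pics/w4.png

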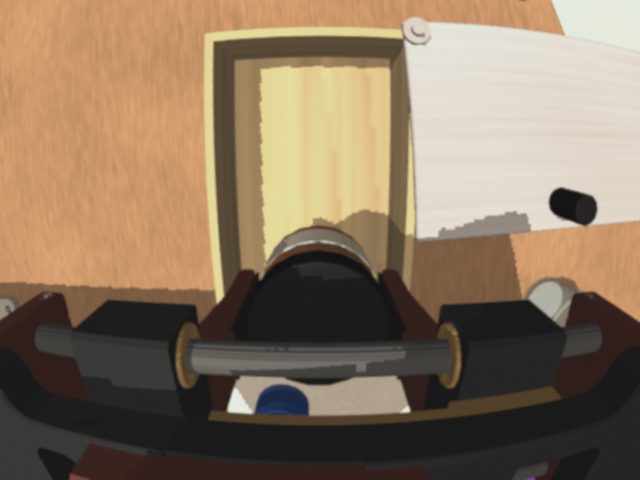

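The wrist view shows the open case. Its near-left outer rim corner is at (206,34), the near rim runs down to (218,300), and the far inner rim is at about (405,38). The pin is at (417,30) and the cover is swung off to the right.

Run:
```python
from h import *
f=[]
for i in range(12): get_image('wrist'); f.append(readout.get_obs()['ft_force'][2])
print(np.mean(f),np.std(f),len(set(f)))
d=load('w4')
for n,u,v in [('NLout',206,34),('near',218,300),('near2',211,160),('farL',405,38),('farinner',406,150)]: print(n,ray(d,u,v,72,True).round(0))
print(ray(d,417,30,85,True))
```

```text
-2.5383608273461533 0.44658129361080656 12
NLout [416. 317.  72.]
near [403. 131.  72.]
near2 [413. 231.  72.]
farL [546. 302.  72.]
farinner [541. 227.  72.]
[550.87871998 304.1649343   85.        ]
```

Call:
step_arm:
  targets:
    - [[0.05,0.98,0,0,0,0,0],[0.04,0.98,0,0,0,0,0],[0,0,-0.6,0,0,0,0],[0,0,-0.8,0,0,0,0],[0,0,-0.6,0,0,0,0]]

```text
t: 20.38
ee_pos: [482.6, 266.1, 231.3]
orientation: [-2.304, -2.136, 0.001]
ft_force: [0.2, 0.4, -2.7]
width: 55.7
grasp_force: 30.0
```

Call:
step_arm:
  targets:
    - [[0,0,-0.3,0,0,0,0],[0,0,-0.03,0,0,0,0],[0,0,0,0,0,0,0.78],[0,0,0,0,0,0,0.78],[0,0,0,0,0,0,0.78]]

```text
t: 21.0
ee_pos: [483.3, 266.1, 217.2]
orientation: [2.304, 2.135, 0.003]
ft_force: [-0.5, -0.8, -0.1]
width: 68.4
grasp_force: 0.0
```

Call:
step_arm:
  targets:
    - [[0,0,0.5,0,0,0,0.78],[0,0,1,0,0,0,0.78],[0,0,0.9,0,0,0,1],[0.2,-0.8,0,0,0,0,1],[0,0,0,0,0,0,1]]

```text
t: 21.62
ee_pos: [493.2, 224.5, 337.4]
orientation: [2.306, 2.132, 0.002]
ft_force: [-0.6, 0.2, -0.3]
width: 87.5
grasp_force: 0.0
```

```bash
cat >> h.py <<'E'
def jars(f):
    d=snap('top',f); v=cv2.cvtColor(d['pixels'],cv2.COLOR_RGB2HSV)[:,:,2]
    n,l,s,c=cv2.connectedComponentsWithStats((v<50).astype(np.uint8))
    for i in range(1,n):
        if 300<s[i,4]<700 and abs(s[i,2]-s[i,3])<5: print(c[i].round(1),s[i].tolist(),ray(d,*c[i],62).round(0))
E
python3 -c "
from h import *
jars('t2')"
```

```text
[365.9 247.8] [354, 235, 25, 26, 503] [ 574. -124.   62.]
[374.2 299. ] [362, 287, 25, 25, 505] [ 460. -138.   62.]
```

Call:
step_arm:
  targets:
    - [[0.24,-1,0,0,0,0,1],[0.24,-1,0,0,0,0,1],[0.24,-1,0,0,0,0,1],[0.24,-1,0,0,0,0,1],[0.24,-1,0,0,0,0,1]]

```text
t: 22.3
ee_pos: [553.3, -24.9, 335.9]
orientation: [-2.303, -2.136, 0.0]
ft_force: [0.3, -0.3, 0.2]
width: 88.1
grasp_force: 0.0
```

Call:
step_arm:
  targets:
    - [[0.24,-1,0,0,0,0,1],[0.22,-0.96,-0.6,0,0,0,1],[0,0,-0.8,0,0,0,1],[0,0,-0.8,0,0,0,1],[0,0,-0.36,0,0,0,1]]

```text
t: 22.92
ee_pos: [575.3, -121.3, 205.7]
orientation: [-2.302, -2.133, 0.003]
ft_force: [0.4, 0.6, -0.2]
width: 88.0
grasp_force: 0.0
```

Call:
step_arm:
  targets:
    - [[0,0,0,0,0,0,0],[0,0,0,0,0,0,0],[0,0,0,0,0,0,0],[0,0,0,0,0,0,0],[0,0,0,0,0,0,0]]

```text
t: 23.55
ee_pos: [576.2, -122.1, 209.4]
orientation: [2.304, 2.135, 0.001]
ft_force: [-0.2, 1.0, 6.9]
width: 55.3
grasp_force: 30.0
```

Call:
step_arm:
  targets:
    - [[0,0,0.3,0,0,0,0],[0,0,0.7,0,0,0,0],[0,0,1,0,0,0,0],[0,0,0.5,0,0,0,0],[0,0,0,0,0,0,0]]

```text
t: 24.18
ee_pos: [576.5, -122.2, 335.9]
orientation: [2.301, 2.132, 0.004]
ft_force: [-0.5, 0.2, -2.8]
width: 55.6
grasp_force: 30.0
```

```bash
cat >> h.py <<'E'
def weigh(n=14):
    f=[]
    for i in range(n): get_image('wrist'); f.append(readout.get_obs()['ft_force'][2])
    print('weight',np.mean(f[2:]),np.std(f[2:]),readout.get_obs()['ee_pos'])
E
python3 -c "
from h import *
weigh()"
```

```text
weight -3.1028935276217164 0.3390558902169093 [ 575.97562509 -122.06132352  333.03072745]
```

Jar B is full too; it goes in the middle of the case.

Call:
step_arm:
  targets:
    - [[-0.28,0.92,0,0,0,0,0],[-0.28,0.92,0,0,0,0,0],[-0.28,0.92,0,0,0,0,0],[-0.28,0.92,0,0,0,0,0],[-0.28,0.92,0,0,0,0,0]]

```text
t: 25.5
ee_pos: [505.5, 109.3, 333.4]
orientation: [2.304, 2.135, 0.001]
ft_force: [-0.1, 0.0, -2.5]
width: 56.3
grasp_force: 30.0
```

Call:
step_arm:
  targets:
    - [[-0.28,0.92,0,0,0,0,0],[-0.28,0.92,0,0,0,0,0],[0,0,0,0,0,0,0],[0,0,0,0,0,0,0],[0,0,-0.5,0,0,0,0]]

```text
t: 26.12
ee_pos: [479.2, 199.3, 309.5]
orientation: [2.304, 2.133, 0.006]
ft_force: [-0.6, -0.6, -2.8]
width: 55.7
grasp_force: 30.0
```

Call:
step_arm:
  targets:
    - [[0,0,-0.8,0,0,0,0],[0,0,-0.7,0,0,0,0],[0,0,-0.3,0,0,0,0],[0,0,-0.04,0,0,0,0],[0,0,0,0,0,0,0]]

```text
t: 26.75
ee_pos: [478.6, 199.8, 217.0]
orientation: [2.304, 2.134, 0.002]
ft_force: [-0.3, 0.2, -3.9]
width: 56.0
grasp_force: 30.0
```

Call:
step_arm:
  targets:
    - [[0,0,0,0,0,0,0.78],[0,0,0,0,0,0,0.78],[0,0,0,0,0,0,0.78],[0,0,0.5,0,0,0,0.78],[0,0,1,0,0,0,0.78]]

```text
t: 27.38
ee_pos: [477.3, 199.7, 290.7]
orientation: [-2.303, -2.134, 0.006]
ft_force: [0.9, 0.8, 0.7]
width: 68.5
grasp_force: 0.0
```

Call:
step_arm:
  targets:
    - [[0,-0.3,0.8,0,0,0,1],[0,-1,0,0,0,0,1],[0,-1,0,0,0,0,1],[0,0,0,0,0,0,1],[0,0,0,0,0,0,1]]

```text
t: 28.0
ee_pos: [478.1, 85.1, 331.4]
orientation: [2.305, 2.134, 0.001]
ft_force: [-0.5, -0.2, -0.2]
width: 88.0
grasp_force: 0.0
```

```bash
python3 -c "
from h import *
jars('t3');snap('wrist','w5')"
```

```text
[374.1 299.2] [362, 287, 25, 26, 515] [ 459. -138.   62.]
```

View pics/w5.png

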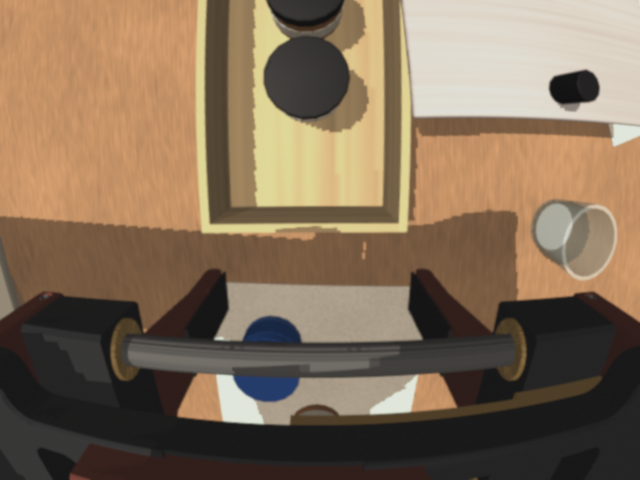

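The wrist view shows both jars upright in the case, with lids at (306,77) and (307,5), and the right end still free. Jar C next.

Call:
step_arm:
  targets:
    - [[-0.07,-0.9,0,0,0,0,1],[-0.07,-0.9,0,0,0,0,1],[-0.07,-0.9,0,0,0,0,1],[-0.07,-0.9,0,0,0,0,1],[-0.07,-0.85,0,0,0,0,1]]

```text
t: 28.72
ee_pos: [460.8, -138.0, 331.2]
orientation: [2.302, 2.137, 0.0]
ft_force: [0.6, 0.1, 0.6]
width: 87.5
grasp_force: 0.0
```

Call:
step_arm:
  targets:
    - [[0,0,-0.6,0,0,0,1],[0,0,-0.8,0,0,0,1],[0,0,-0.7,0,0,0,1],[0,0,-0.36,0,0,0,1],[0,0,0,0,0,0,0]]

```text
t: 29.35
ee_pos: [460.5, -136.5, 206.9]
orientation: [-2.301, -2.135, 0.002]
ft_force: [0.4, -0.2, 1.2]
width: 81.0
grasp_force: 0.0
```

Call:
step_arm:
  targets:
    - [[0,0,0,0,0,0,0],[0,0,0,0,0,0,0],[0,0,0,0,0,0,0],[0,0,0,0,0,0,0],[0,0,0,0,0,0,0]]

```text
t: 29.98
ee_pos: [460.6, -137.5, 209.0]
orientation: [2.304, 2.135, 0.001]
ft_force: [-1.0, 2.1, 7.0]
width: 55.8
grasp_force: 30.0
```

Call:
step_arm:
  targets:
    - [[0,0,0.3,0,0,0,0],[0,0,0.7,0,0,0,0],[0,0,1,0,0,0,0],[0,0,0.5,0,0,0,0],[0,0,0,0,0,0,0]]

```text
t: 30.6
ee_pos: [460.9, -137.8, 335.5]
orientation: [2.301, 2.132, 0.004]
ft_force: [0.5, 0.4, -3.6]
width: 55.5
grasp_force: 30.0
```

```bash
python3 -c "
from h import *
weigh()
d=load('t1')
for uv in [(638,318),(773,311),(783,419),(647,429)]: print(ray(d,uv[0]/2+90,uv[1]/2+110,20).round(0))"
```

```text
weight -3.0067939560012302 0.49021856324386404 [ 460.48319011 -137.58066215  333.04479435]
[ 531. -225.   20.]
[ 535. -381.   20.]
[ 412. -383.   20.]
[ 404. -229.   20.]
```

Jar C weighs about 3.0 N, so it's full as well and takes the right end of the case.

Call:
step_arm:
  targets:
    - [[0.04,0.91,0,0,0,0,0],[0.04,0.91,0,0,0,0,0],[0.04,0.91,0,0,0,0,0],[0.04,0.91,0,0,0,0,0],[0.04,0.91,0,0,0,0,0]]

```text
t: 31.92
ee_pos: [470.4, 91.4, 333.3]
orientation: [2.304, 2.135, 0.001]
ft_force: [1.8, 0.5, -2.5]
width: 55.4
grasp_force: 30.0
```

Call:
step_arm:
  targets:
    - [[0.04,0.91,0,0,0,0,0],[0,0,0,0,0,0,0],[0,0,-0.5,0,0,0,0],[0,0,-0.8,0,0,0,0],[0,0,-0.7,0,0,0,0]]

```text
t: 32.55
ee_pos: [472.4, 134.7, 232.3]
orientation: [2.305, 2.135, 0.0]
ft_force: [0.5, -0.3, -3.0]
width: 55.7
grasp_force: 30.0
```

Call:
step_arm:
  targets:
    - [[0,0,-0.3,0,0,0,0],[0,0,-0.04,0,0,0,0],[0,0,0,0,0,0,0.78],[0,0,0,0,0,0,0.78],[0,0,0,0,0,0,0.78]]

```text
t: 33.17
ee_pos: [472.9, 135.6, 217.2]
orientation: [2.304, 2.135, 0.003]
ft_force: [-0.7, -0.8, -0.1]
width: 68.3
grasp_force: 0.0
```

Call:
step_arm:
  targets:
    - [[0,0,0.5,0,0,0,0.78],[0,0,1,0,0,0,0.78],[0,0,0.9,0,0,0,0.38],[0.6,-0.6,0,0,0,0,0.38],[0.6,-0.6,0,0,0,0,0.38]]

```text
t: 33.8
ee_pos: [533.2, 75.1, 337.9]
orientation: [2.302, 2.136, 0.004]
ft_force: [0.2, 1.5, 0.3]
width: 41.9
grasp_force: 0.0
```

```bash
python3 -c "
from h import *
weigh(10)
d=snap('top','t4');d=snap('scene','s1')"
```

```text
weight -0.06552059058973492 0.3904536678897583 [531.91409928  76.07176243 336.13396727]
```

View pics/t4.png

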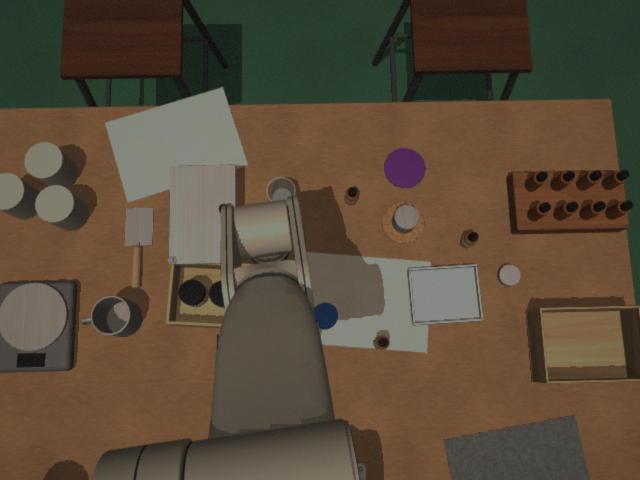

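View pics/s1.png

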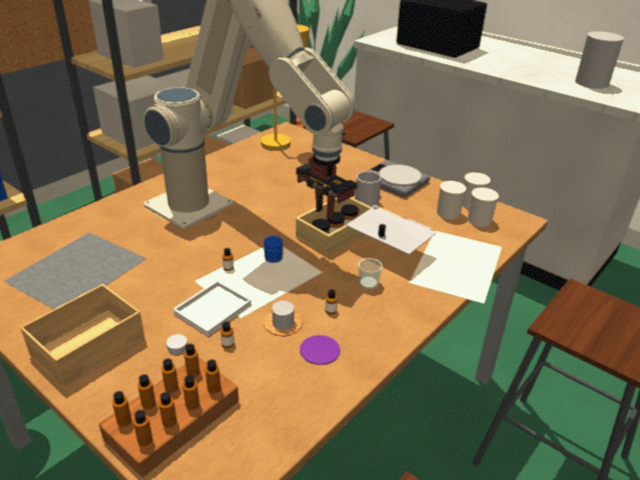

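Both views show no jars left on the table: all three are in the case, the tin is on the cork coaster and the bystanders haven't moved. Next, find the knob from the two wrist views.

Run:
```python
from h import *
for f,u,v in (('w4',583,208),('w5',586,86)): print(ray(load(f),u,v,115,True))
p=np.array([552,304]); k=np.array([660,190]); R=158;a=np.arctan2(*(k-p)[::-1]); print(a,np.hypot(*(k-p)))
prev=p+R*np.array([np.cos(a),np.sin(a)]);print(prev)
for i in range(1,18):
    q=p+R*np.array([np.cos(a-i*.1),np.sin(a-i*.1)]); print(i,q.round(0),((q-prev)/50).round(2)); prev=q
```

```text
[653.77204373 190.4962207  115.        ]
[654.75525837 187.93940098 115.        ]
-0.8124186125847132 157.0350279396288
[660.66365437 189.29947594]
1 [649. 179.] [-0.24 -0.21]
2 [636. 170.] [-0.26 -0.18]
3 [622. 162.] [-0.28 -0.15]
4 [607. 156.] [-0.29 -0.13]
5 [592. 151.] [-0.3 -0.1]
6 [577. 148.] [-0.31 -0.07]
7 [561. 146.] [-0.31 -0.03]
8 [545. 146.] [-0.32 -0.  ]
9 [530. 148.] [-0.31  0.03]
10 [514. 151.] [-0.31  0.06]
11 [499. 155.] [-0.3   0.09]
12 [484. 161.] [-0.29  0.12]
13 [471. 169.] [-0.28  0.15]
14 [457. 177.] [-0.26  0.18]
15 [445. 187.] [-0.24  0.2 ]
16 [434. 199.] [-0.22  0.22]
17 [424. 211.] [-0.2   0.25]
```

Call:
step_arm:
  targets:
    - [[0.63,0.56,0,0,0,0,0.5],[0.63,0.56,0,0,0,0,0.5],[0.63,0.57,0,0,0,0,0.5],[0.61,0.57,0,0,0,0,0.5],[0,0,0,0,0,0,0.5]]

```text
t: 35.02
ee_pos: [658.6, 190.4, 335.9]
orientation: [2.302, 2.137, 0.002]
ft_force: [-0.9, -0.2, -0.4]
width: 44.1
grasp_force: 0.0
```

Call:
step_arm:
  targets:
    - [[0,0,-0.5,0,0,0,0.5],[0,0,-0.5,0,0,0,0.5],[0,0,-0.36,0,0,0,0.5],[0,0,0,0,0,0,0.38],[0,0,0,0,0,0,0.38]]

```text
t: 35.65
ee_pos: [657.7, 188.4, 268.9]
orientation: [2.304, 2.135, 0.001]
ft_force: [-0.1, -0.1, 0.3]
width: 34.0
grasp_force: 0.0
```

Call:
step_arm:
  targets:
    - [[-0.22,-0.2,0,0,0,0,0.38],[-0.26,-0.18,0,0,0,0,0.38],[-0.28,-0.15,0,0,0,0,0.38],[-0.29,-0.13,0,0,0,0,0.38],[-0.3,-0.1,0,0,0,0,0.38]]

```text
t: 36.28
ee_pos: [588.8, 149.9, 268.4]
orientation: [2.305, 2.135, 0.0]
ft_force: [1.0, -1.2, 0.6]
width: 33.0
grasp_force: 0.8
```

Call:
step_arm:
  targets:
    - [[-0.31,-0.07,0,0,0,0,0.38],[-0.31,-0.03,0,0,0,0,0.38],[-0.32,0,0,0,0,0,0.38],[-0.31,0.03,0,0,0,0,0.38],[-0.31,0.06,0,0,0,0,0.38]]

```text
t: 36.9
ee_pos: [510.9, 150.2, 268.1]
orientation: [-2.304, -2.135, 0.0]
ft_force: [0.9, -1.0, 0.2]
width: 33.5
grasp_force: 0.5
```

Call:
step_arm:
  targets:
    - [[-0.3,0.09,0,0,0,0,0.38],[-0.29,0.12,0,0,0,0,0.38],[-0.28,0.15,0,0,0,0,0.38],[-0.26,0.18,0,0,0,0,0.38],[-0.12,0.1,0,0,0,0,0.38]]

```text
t: 37.52
ee_pos: [448.5, 182.6, 268.1]
orientation: [-2.303, -2.136, 0.001]
ft_force: [0.6, -1.2, -0.5]
width: 33.6
grasp_force: 0.4
```

Call:
step_arm:
  targets:
    - [[-0.12,0.1,0,0,0,0,0.38],[-0.1,0.1,0,0,0,0,0.38],[-0.1,0.1,0,0,0,0,0.38],[-0.05,0.05,0,0,0,0,0.38],[0,0,0,0,0,0,0.38]]

```text
t: 38.15
ee_pos: [430.8, 199.6, 268.1]
orientation: [-2.304, -2.135, 0.0]
ft_force: [0.9, 0.8, -0.3]
width: 33.5
grasp_force: 0.0
```

Call:
step_arm:
  targets:
    - [[-0.05,0.05,0,0,0,0,0.38],[-0.05,0.05,0,0,0,0,0.38],[0,0,0,0,0,0,0.38],[0,0,0,0,0,0,0.38],[0,0,0,0,0,0,0.38]]

```text
t: 38.78
ee_pos: [425.9, 204.4, 268.2]
orientation: [-2.304, -2.135, 0.0]
ft_force: [0.3, 0.1, 0.6]
width: 33.1
grasp_force: 0.0
```

Call:
step_arm:
  targets:
    - [[-0.05,0.05,0,0,0,0,0.38],[0,0,0,0,0,0,0.38],[-0.04,0.04,0,0,0,0,0.38],[0,0,0,0,0,0,0.38],[0,0,0,0,0,0,0.38]]

```text
t: 39.4
ee_pos: [421.4, 209.0, 268.2]
orientation: [-2.304, -2.135, -0.0]
ft_force: [0.6, 0.4, -0.0]
width: 33.6
grasp_force: 0.2
```

Call:
step_arm:
  targets:
    - [[-0.04,0.03,0,0,0,0,0.38],[0,0,0,0,0,0,0.38],[-0.04,0.03,0,0,0,0,0.38],[0,0,0,0,0,0,0.38],[0,0,0,0,0,0,0.38]]

```text
t: 40.02
ee_pos: [420.0, 211.7, 268.6]
orientation: [2.301, 2.133, 0.009]
ft_force: [14.6, -8.3, -7.4]
width: 33.8
grasp_force: 7.7
```

Call:
step_arm:
  targets:
    - [[-0.04,0.02,0,0,0,0,0.38],[0,0,0,0,0,0,0.38],[-0.03,0.02,0,0,0,0,0.38],[0,0,0,0,0,0,0.38],[0,0,0,0,0,0,0.38]]

```text
t: 40.65
ee_pos: [418.9, 213.6, 268.9]
orientation: [2.297, 2.132, 0.017]
ft_force: [27.5, -14.8, -16.5]
width: 33.5
grasp_force: 14.4
```

Call:
step_arm:
  targets:
    - [[0.1,-0.07,0,0,0,0,0.38],[0.1,-0.06,0,0,0,0,0.38],[0,0,0,0,0,0,0.38],[0,0,0.3,0,0,0,0.38],[0,0,0.7,0,0,0,0.38]]

```text
t: 41.28
ee_pos: [423.1, 207.4, 318.3]
orientation: [-2.303, -2.135, 0.005]
ft_force: [0.7, 0.2, 0.0]
width: 33.6
grasp_force: 0.0
```

Call:
step_arm:
  targets:
    - [[0,0,0.8,0,0,0,0.38],[0,-1,0,0,0,0,0.38],[0,-1,0,0,0,0,0.38],[0,-1,0,0,0,0,0.38],[0,-1,0,0,0,0,0.38]]

```text
t: 41.9
ee_pos: [423.5, 6.3, 359.2]
orientation: [2.303, 2.136, 0.001]
ft_force: [0.2, 0.1, -0.3]
width: 33.2
grasp_force: 0.0
```

Call:
step_arm:
  targets:
    - [[0,-1,0,0,0,0,0.38],[0,-1,0,0,0,0,0.38],[0,-1,0,0,0,0,0.38],[0,-1,0,0,0,0,0.38],[0,0,0,0,0,0,0.38]]

```text
t: 42.52
ee_pos: [423.9, -194.9, 359.2]
orientation: [2.307, 2.13, 0.001]
ft_force: [-0.3, 0.4, -0.5]
width: 33.2
grasp_force: 0.0
```

Run:
```python
from h import *
d=snap('top','t5'); im=d['pixels']
a=cv2.resize(im[160:360,80:480],None,fx=2,fy=2,interpolation=cv2.INTER_CUBIC); cv2.imwrite('pics/t5c.png',a[:,:,::-1])
```

```text
(no output)
```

View pics/t5c.png

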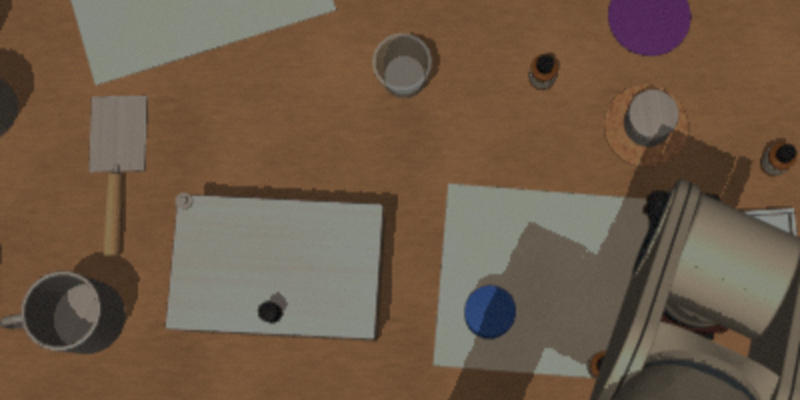

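The top view shows the cover squarely shut over the case with its knob at crop pixel (270,312). The tin is on the cork and the bystanders are in place.

```bash
python3 -c "
from workcell import ctrl
print(ctrl.close_job())"
```

```text
the job is handed in; nothing more can be done
None
```

I handed the job in at about 43 s: the tin is on the cork coaster, the only three jars present all felt full (2.5–3.1 N) and stand in the case, the white tray stays empty, and the cover went to its open stop and is now fully shut.

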